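# Put the cup-forming plugs back in their own nests

### The job

The three forming plugs were put back in the wrong nests: move them round so that each plug stands upright, fully down in the nest with the collar of its own colour. Use the plain, empty nest to park one plug (seated there and upright) on the way; it is empty again at the end. Let go of everything, and leave the stack of cups and the single cup standing where they are.

Things in the scene. Friction and masses are not known exactly. Their poses are not given: they have to be found in the camera images.
- plug_red_center (a point): Centre (half-way up, on the axis) of the red forming plug, loose, 0.25 to 0.5 kg: a turned aluminium plug, round, 112 mm high in all. The metal body tapers from 50 mm diameter at the foot to 58 mm at its shoulder, 66 mm above the foot, with a red stripe; on top stands a red cylindrical grip, 32 mm in diameter and 46 mm high (from 10 to 56 mm above this centre). z is the plug's axis, up when it stands. Stands at the start in a nest of another colour.
- plug_blue_center (a point): Centre (half-way up, on the axis) of the blue forming plug, loose, 0.25 to 0.5 kg: a turned aluminium plug, round, 112 mm high in all. The metal body tapers from 50 mm diameter at the foot to 58 mm at its shoulder, 66 mm above the foot, with a blue stripe; on top stands a blue cylindrical grip, 32 mm in diameter and 46 mm high (from 10 to 56 mm above this centre). z is the plug's axis, up when it stands. Stands at the start in a nest of another colour.
- plug_green_center (a point): Centre (half-way up, on the axis) of the green forming plug, loose, 0.25 to 0.5 kg: a turned aluminium plug, round, 112 mm high in all. The metal body tapers from 50 mm diameter at the foot to 58 mm at its shoulder, 66 mm above the foot, with a green stripe; on top stands a green cylindrical grip, 32 mm in diameter and 46 mm high (from 10 to 56 mm above this centre). z is the plug's axis, up when it stands. Stands at the start in a nest of another colour.
- nest_red: Round cream resin nest, with a red collar on top; fixed to the bench. Outside diameter 100 mm, 32 mm high. In its top is a round recess 68 mm in diameter (so a plug has 9 mm of play all round at its foot); the recess floor is 8 mm above the underside. Origin at the centre of the underside, z up. A plug that is seated has its centre 64 mm above this origin.
- nest_blue: Round cream resin nest, with a blue collar on top; fixed to the bench. Outside diameter 100 mm, 32 mm high. In its top is a round recess 68 mm in diameter (so a plug has 9 mm of play all round at its foot); the recess floor is 8 mm above the underside. Origin at the centre of the underside, z up. A plug that is seated has its centre 64 mm above this origin.
- nest_green: Round cream resin nest, with a green collar on top; fixed to the bench. Outside diameter 100 mm, 32 mm high. In its top is a round recess 68 mm in diameter (so a plug has 9 mm of play all round at its foot); the recess floor is 8 mm above the underside. Origin at the centre of the underside, z up. A plug that is seated has its centre 64 mm above this origin.
- nest_spare: Round cream resin nest, plain cream all over with no coloured collar: the spare nest, empty at the start; fixed to the bench. Outside diameter 100 mm, 32 mm high. In its top is a round recess 68 mm in diameter (so a plug has 9 mm of play all round at its foot); the recess floor is 8 mm above the underside. Origin at the centre of the underside, z up. A plug that is seated has its centre 64 mm above this origin.
- cup_stack_center (a point): Centre (half-way up) of a stack of nested white paper cups, 81 mm across and 118 mm high, standing loose on the bench; to be left alone.
- sample_cup_center (a point): Centre (half-way up) of a single white paper cup, 76 mm across the mouth and 85 mm high, standing loose on the bench; to be left alone. Other small things on the bench (nut, washer, spanner, grease tin) are lower than 50 mm and of no concern; fixed equipment at the back and sides is up to 220 mm high and stands at least 0.72 m ahead or 0.5 m to either side.
Not all that is in view belongs to the job. What is shaped like the part that bears plug_green_center but orange is not meant.

How it is judged:
On the way:
1. one of the plugs stands seated and upright in the spare nest (((horizontal distance between plug_red_center and nest_spare below 0.013 m and z of plug_red_center in the frame of nest_spare between 0.058 and 0.069 m and angle between plug_red_center's own z axis and vertical below 0.1 rad) or (horizontal distance between plug_blue_center and nest_spare below 0.013 m and z of plug_blue_center in the frame of nest_spare between 0.058 and 0.069 m and angle between plug_blue_center's own z axis and vertical below 0.1 rad) or (horizontal distance between plug_green_center and nest_spare below 0.013 m and z of plug_green_center in the frame of nest_spare between 0.058 and 0.069 m and angle between plug_green_center's own z axis and vertical below 0.1 rad))), for 0.2 s.
At the end, for the whole second after the job is handed in: Each plug stands in the nest of its own colour: axis within 13 mm of the nest's, centre 58 to 69 mm above the nest's underside (64 when fully down), tilted less than 0.1 rad, at rest; so the spare nest is empty (horizontal distance between plug_red_center and nest_red below 0.013 m and z of plug_red_center in the frame of nest_red between 0.058 and 0.069 m and angle between each of plug_red_center, plug_blue_center, plug_green_center's own z axis and vertical below 0.1 rad and linear speed of each of plug_red, plug_blue, plug_green below 0.02 m/s and angular speed of each of plug_red, plug_blue, plug_green below 0.2 rad/s and horizontal distance between plug_blue_center and nest_blue below 0.013 m and z of plug_blue_center in the frame of nest_blue between 0.058 and 0.069 m and horizontal distance between plug_green_center and nest_green below 0.013 m and z of plug_green_center in the frame of nest_green between 0.058 and 0.069 m); the robot touches nothing.
It fails at once if the stack of cups is displaced or tipped (its centre moves more than 30 mm) (distance of cup_stack_center from where it was at the start of the episode above 0.03 m).
It fails at once if the single cup is displaced or tipped (its centre moves more than 30 mm) (distance of sample_cup_center from where it was at the start of the episode above 0.03 m).
It also fails if it takes over 109 s, if anything falls off the work surface, if the arm or the gripper's body presses on something with over 40 N, if the wrist force passes 120 N, or if a joint passes its speed limit or range.

### The arm

A 7-joint arm with a two-finger parallel gripper is mounted at the origin on the work surface. World frame = base frame: x ahead of the robot, y to its left, z up, the work surface at z = 0. Lengths are in m, angles in rad, forces in N, time in s.
With the tool pointing down it reaches from about 0.425 to 0.95 m from the base axis. Payload 4.7 kg.
Tool frame: the origin (TCP) lies on the centre line of the jaws, within the pads' length; the fingertips stand robot.nose_length ahead of it and the grasp point (between the pads) lies 8 mm behind it (robot.nose_length is the distance from the TCP to the fingertips, in m); z points along the fingers, x is the direction in which the jaws open and shut, and the axes are right-handed (so a half turn about z gives the same grasp; the last joint's range is limited). The gripper opens to 85 mm and grips with 20 to 120 N. Pads are 22 mm wide; open, the fingers measure 114 mm over their backs; the gripper's body (76 mm by 85 mm) begins 54 mm behind the grasp point. The pads swing forward as they close: fully open they stand 13 mm farther back than shut.
Start: joints at [-1.196, 0.469, -0.049, 1.532, 0.024, 1.141, -0.082], TCP at [0.265, 0.621, 0.242] pointing down, gripper open.
Joint ranges: [-2.59, 2.59], [-0.33, 1.99], [-1.39, 1.29], [0.1, 2.45], [-1.04, 4.18], [0.21, 1.99], [-2.66, 2.66]. Speed limits (rad/s): [2.57, 2.57, 3.14, 3.14, 3.14, 3.14, 3.14].

### API

Orientations are given as [roll, pitch, yaw] about the fixed x, y, z axes, in that order (R = Rz(yaw) Ry(pitch) Rx(roll)).
In Python, from plant import robot gives the robot as it stands. Calls block until the motion is done:
- robot.goto(position, orientation): joint-space move of the TCP to a pose.
- robot.move_straight(position, vel=0.15, attitude=None, contact_N=None): straight line of the TCP; attitude=None keeps the orientation; vel is the mean speed in m/s. With contact_N (N) it stops when the force on the tool has changed by that much, and returns True; else False.
- robot.move_joints(angles): joint-space move.
- robot.grip(opening, strength=None): opening from 0.0 (shut) to 1.0 (fully open); strength is the grip in N (None keeps the last); returns when the fingers have stopped.
- robot.sleep(seconds).
- robot.inverse_kinematics(position, orientation): joint angles nearest the present ones, or None.
- robot.sense(): the state.
- robot.grab_frame(name): name is "side" or "top"; returns a dict with "image" (400x640x3 uint8, red, green, blue), "range_z" (400x640 float32, m along the optical axis (not along the pixel's ray), 0 where there is no reading), "fx", "fy", "cx", "cy" (pixels), "R" (3x3) and "t" (3): a world point X has camera coordinates R X + t. Camera axes: x right, y down, z forward; pixel columns grow to the right and rows downward; lengths in m; the calibration is good to about 2 mm. A picture is of the moment at which its call begins.
A pose or a line that the arm cannot do raises robot.IKError and nothing moves.
- robot.close_job(): hands the job in, once; it reports no verdict.
The state is a dict: "t": time; "joint_pos": joint angles; "joint_velocities": joint speeds; "effort": joint torques, N m; "tcp_pos": TCP position; "tcp_rot": TCP orientation; "wrist_force": force on the tool from outside, world axes, zero at the start; "torque": the same for the moment, N m; "opening": opening from 0.0 (shut) to 1.0 (fully open).
Only numpy, scipy, OpenCV 4.12 (cv2) and the standard library are available. Lean on these libraries where they do the work, as an engineer would, in place of code of your own. Each camera call takes 0.05 s, during which the arm holds its last target.

## Working session

There is one attempt and no reset: what is moved stays moved. The work goes in short steps, each a Python script; the robot and the scene stay as the last script left them, time stands still between calls to the robot, and variables do not carry over. Pictures are saved under pics/ and viewed, and the job is handed in when it is done.

```bash
ls; mkdir -p pics
python3 - <<'E'
from plant import robot
import cv2,numpy as np
s=robot.sense();print(s['t'],s['tcp_pos'],s['tcp_rot'],s['opening'],robot.nose_length)
for n in('top','side'):
    f=robot.grab_frame(n);cv2.imwrite(f'pics/{n}0.png',f['image'][:,:,::-1]);np.savez(f'{n}0.npz',**f)
    print(n,f['fx'],f['cx'],f['cy'],f['R'].round(3).tolist(),f['t'])
E
```

```text
pics
0.0 [0.26498474 0.6202076  0.24125784] [3.14152003e+00 1.92332490e-03 1.16703191e+00] 0.9993758575925632 0.011
top 391.3886347084402 320.35040081778 201.15368049982382 [[-0.024, -0.999, -0.039], [-0.991, 0.029, -0.128], [0.129, 0.036, -0.991]] [0.03527276 0.52073349 0.88276285]
side 388.87447021670823 321.23711012005924 202.55370692828922 [[0.934, -0.357, -0.019], [-0.194, -0.463, -0.865], [0.301, 0.811, -0.501]] [-0.47398483  0.17085249  0.77314512]
```

View pics/top0.png

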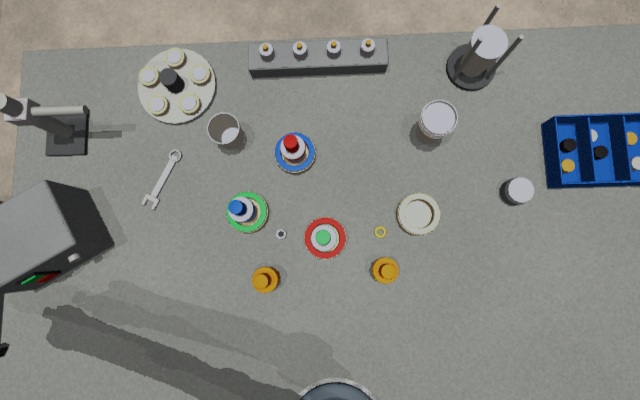

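View pics/side0.png

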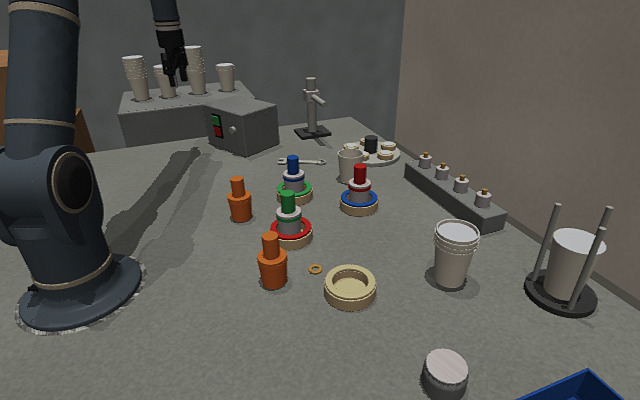

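Top view: red plug (292,145) stands in the blue nest, blue plug (238,209) in the green nest, and green plug (323,238) in the red nest. The spare nest is at (418,214), the single cup at (224,130) and the stack at (437,120). The orange lookalikes at (265,280) and (386,270) stand on the bench and are not meant. I'll confirm this in an enlarged crop while measuring.

```bash
cat > h.py <<'E'
import numpy as np,cv2
def cloud(f):
    h,w=f['range_z'].shape;v,u=np.mgrid[:h,:w];z=f['range_z'].astype(float)
    c=np.stack([(u-f['cx'])/f['fx']*z,(v-f['cy'])/f['fy']*z,z],-1)
    p=(c-f['t'])@f['R'];p[z<=0]=np.nan
    return p
def circ(xy):
    from scipy.optimize import least_squares
    r=least_squares(lambda q:np.hypot(xy[:,0]-q[0],xy[:,1]-q[1])-q[2],[*xy.mean(0),.04],loss='soft_l1',f_scale=.002)
    return r.x
def masks(f):
    hsv=cv2.cvtColor(np.ascontiguousarray(f['image']),cv2.COLOR_RGB2HSV);H,S,V=[hsv[...,i].astype(int) for i in range(3)]
    ok=(S>150)&(V>60)
    return dict(red=ok&((H<5)|(H>174)),green=ok&(H>50)&(H<80),blue=ok&(H>98)&(H<120))
def measure(f,verbose=1):
    p=cloud(f);out={}
    reg=(p[...,0]>.3)&(p[...,0]<.75)&(abs(p[...,1])<.3)
    for k,m in masks(f).items():
        m=m&reg
        g=p[m&(p[...,2]>.11)];c=p[m&(p[...,2]>.02)&(p[...,2]<.042)]
        if len(g)>10:
            t=g[g[:,2]>np.median(g[:,2])-.006]
            out['plug_'+k]=np.r_[(t.min(0)+t.max(0))[:2]/2,np.median(t[:,2])]
        if len(c)>10:
            q=circ(c[:,:2]);out['nest_'+k]=np.r_[q[:2],np.median(c[:,2]),q[2]]
    if verbose:
        for k,v in out.items():print(k,v.round(4))
    return out
E
python3 - <<'E'
import numpy as np,cv2
from h import *
for n in('top','side'):
    f=dict(np.load(n+'0.npz'));print(n);measure(f);p=cloud(f)
    if n=='top':
        for nm,(u,v) in dict(spare=(418,214),stack=(437,120),cup=(224,130)).items():
            s=p[v-35:v+35,u-35:u+35].reshape(-1,3);print(nm,np.nanmax(s[:,2]))
            lo,hi=(.026,.04) if nm=='spare' else (.05,.3)
            s=s[(s[:,2]>lo)&(s[:,2]<hi)]
            if nm!='spare': s=s[s[:,2]>np.nanmax(s[:,2])-.01]
            print(len(s),s.min(0).round(3),s.max(0).round(3),circ(s[:,:2]).round(4))
        for u,v in((265,280),(386,270)):
            s=p[v-12:v+12,u-12:u+12].reshape(-1,3);print('orange',s[np.nanargmax(s[:,2])].round(3))
        i=f['image'][100:300,190:450,::-1];cv2.imwrite('pics/crop0.png',cv2.resize(i,None,fx=3,fy=3,interpolation=cv2.INTER_CUBIC))
    else:
        u,v=350,287
        s=p[v-30:v+25,u-32:u+32].reshape(-1,3);s=s[(s[:,2]>.027)&(s[:,2]<.04)];print('spare',circ(s[:,:2]),s.min(0),s.max(0))
E
```

```text
top
plug_red [0.643  0.0807 0.1198]
nest_red [0.4366 0.0139 0.0318 0.0409]
nest_green [0.5059 0.2024 0.0321 0.0408]
plug_blue [0.5032 0.2001 0.1202]
nest_blue [0.6448 0.0823 0.032  0.0418]
spare 0.03581318485395383
708 [ 0.439 -0.253  0.026] [ 0.535 -0.158  0.036] [ 0.4861 -0.2057  0.0416]
stack 0.12084038642982893
616 [ 0.648 -0.281  0.111] [ 0.726 -0.202  0.121] [ 0.6873 -0.2437  0.0313]
cup 0.08906650769644471
188 [0.652 0.201 0.079] [0.727 0.276 0.089] [0.6894 0.2386 0.0359]
orange [0.347 0.161 0.117]
orange [ 0.369 -0.129  0.115]
side
plug_red [0.643  0.0804 0.1172]
nest_red [0.4362 0.0112 0.0297 0.041 ]
plug_green [0.4344 0.0124 0.1175]
nest_green [0.5021 0.1939 0.0297 0.0412]
plug_blue [0.5032 0.1976 0.1174]
nest_blue [0.6426 0.0786 0.0296 0.0414]
spare [ 0.48627073 -0.20893829  0.04143943] [ 0.43929561 -0.25597744  0.02713207] [ 0.53446746 -0.15904764  0.03258235]
```

View pics/crop0.png

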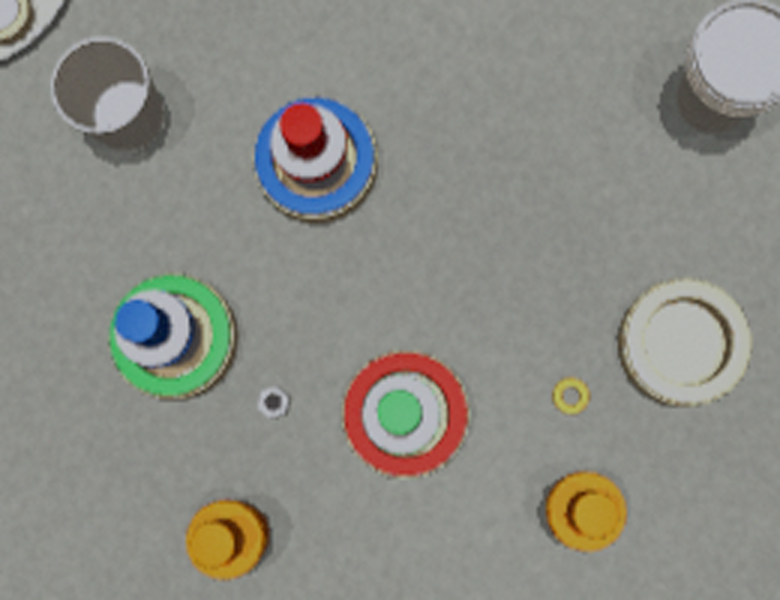

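```bash
cat >> h.py <<'E'
def raypt(f,uv,z):
    d=np.c_[(uv[:,0]-f['cx'])/f['fx'],(uv[:,1]-f['cy'])/f['fy'],np.ones(len(uv))]@f['R']
    o=-f['R'].T@f['t'];return o+d*((z-o[2])/d[:,2])[:,None]
def hullnest(f,k):
    m=masks(f)[k];p=cloud(f);m=m&(p[...,2]>.02)&(p[...,2]<.042)&(p[...,0]<.72)&(abs(p[...,1])<.3)
    uv=np.argwhere(m)[:,::-1].astype(np.float32);h=cv2.convexHull(uv)[:,0].astype(float)
    return circ(raypt(f,h,.032)[:,:2])
E
sed -i 's/(S>150)/(S>110)/' h.py
python3 - <<'E'
import numpy as np
from h import *
F={n:dict(np.load(n+'0.npz')) for n in('top','side')}
for n,f in F.items():
    print(n);measure(f)
    for k in('red','green','blue'):print(k,hullnest(f,k).round(4))
from plant import robot
q0=None
for x,y in((.4355,.0127),(.505,.1995),(.6437,.0805),(.4862,-.2073)):
    for z in(.093,.235):
        print(x,y,z,np.round(robot.inverse_kinematics([x,y,z],[np.pi,0,np.arctan2(y,x)]),2))
E
```

```text
top
plug_red [0.643  0.0813 0.1198]
nest_red [0.4365 0.0138 0.0318 0.041 ]
plug_green [0.4345 0.0158 0.1201]
nest_green [0.5038 0.1991 0.0321 0.0419]
plug_blue [0.5032 0.2001 0.1201]
nest_blue [0.6448 0.0821 0.032  0.0419]
red [0.4365 0.0137 0.0469]
green [0.5031 0.1978 0.0466]
blue [0.6422 0.0828 0.0481]
side
plug_red [0.6447 0.0804 0.1172]
nest_red [0.4365 0.0116 0.0297 0.0412]
plug_green [0.4349 0.013  0.1175]
nest_green [0.5022 0.1943 0.0297 0.0413]
plug_blue [0.5032 0.1979 0.1175]
nest_blue [0.6427 0.079  0.0296 0.0414]
red [0.4354 0.0069 0.0475]
green [0.5008 0.1891 0.0465]
blue [0.6402 0.074  0.047 ]
0.4355 0.0127 0.093 [-0.51  0.32  0.46  2.24 -0.24  0.63  0.15]
0.4355 0.0127 0.235 [-0.62  0.07  0.53  2.1  -0.04  0.98 -0.04]
0.505 0.1995 0.093 [-0.66  0.44  0.26  2.   -0.17  0.72  0.08]
0.505 0.1995 0.235 [-0.7   0.26  0.3   1.87 -0.09  1.02  0.01]
0.6437 0.0805 0.093 [-0.48  0.61  0.42  1.75 -0.32  0.85  0.21]
0.6437 0.0805 0.235 [-0.53  0.46  0.47  1.63 -0.23  1.11  0.13]
0.4862 -0.2073 0.093 [-0.46  0.69  1.11  2.06 -0.81  0.91  0.7 ]
0.4862 -0.2073 0.235 [-0.43  0.33  0.95  1.93 -0.31  1.04  0.25]
```

The crop confirms it: the coloured plugs sit in collared nests, and the orange ones have no nest. The two cameras agree within about 3 mm, so I'll average them. Plan: green to spare, red to red, blue to blue, green to green.

```bash
cat > act.py <<'E'
from plant import robot
import numpy as np,cv2
N=dict(red=(.4365,.0127),green=(.503,.197),blue=(.6435,.0805),spare=(.486,-.2073))
ZG=.093;ZH=.24
def ori(x,y): return [np.pi,0,np.arctan2(y,x)]
def st(m):
    s=robot.sense();print(m,'t%.1f'%s['t'],s['tcp_pos'].round(4) if hasattr(s['tcp_pos'],'round') else s['tcp_pos'],'op%.3f'%s['opening'],'F',np.round(s['wrist_force'],1),flush=True)
def snap(tag):
    for n in('top','side'):
        f=robot.grab_frame(n);cv2.imwrite(f'pics/{n}{tag}.png',f['image'][:,:,::-1]);np.savez(f'{n}{tag}.npz',**f)
def pick(x,y):
    robot.goto([x,y,ZH],ori(x,y));st('above')
    c=robot.move_straight([x,y,ZG],vel=.15,contact_N=15);st('down contact=%s'%c)
    if c: raise SystemExit('contact')
    robot.grip(0.0,60);st('gripped')
    robot.move_straight([x,y,ZH],vel=.15);st('lifted')
def carry(x,y):
    robot.goto([x,y,ZH],ori(x,y));st('over')
def lower(x,y,z=ZG):
    robot.move_straight([x,y,z+.02],vel=.15)
    c=robot.move_straight([x,y,z-.004],vel=.04,contact_N=6);st('lowered contact=%s'%c)
def release(x,y):
    robot.grip(1.0);robot.move_straight([x,y,ZH],vel=.2);st('released')
E
python3 - <<'E'
from act import *
j=list(robot.sense()['joint_pos']);j[0]=-.05
robot.move_joints(j);st('neutral')
pick(.4347,.0142)
carry(*N['spare']);print(np.round(robot.sense()['joint_pos'],2))
snap(1)
E
```

```text
neutral t2.7 [0.6743 0.0159 0.2413] op1.000 F [ 0.4 -0.4 -0.1]
above t3.6 [0.4363 0.0145 0.2407] op0.998 F [-0.4 -0.2  0.2]
down contact=False t4.8 [0.4355 0.0143 0.0935] op0.997 F [ 0.2 -1.5 -0.1]
gripped t5.3 [0.4347 0.0142 0.0934] op0.359 F [-2.2 -0.4  5.6]
lifted t6.5 [0.4339 0.0141 0.2389] op0.364 F [ 0.  -0.8 -3.7]
over t7.4 [ 0.486  -0.2059  0.2394] op0.363 F [ 0.4  0.3 -3.2]
[ 0.2   0.23  0.15  1.89 -0.04  1.02 -0.04]
```

```bash
python3 - <<'E'
import numpy as np
from h import *
for n in('top','side'):
    f=dict(np.load(n+'1.npz'));print(n);measure(f)
E
python3 -c "
import cv2
a=cv2.imread('pics/top1.png')[130:290,330:500];b=cv2.imread('pics/side1.png')[150:330,270:460]
import numpy as np
cv2.imwrite('pics/c1.png',np.hstack([cv2.resize(a,(390,390)),cv2.resize(b,(400,390))]))"
```

```text
top
plug_red [0.6425 0.0811 0.1199]
nest_red [0.4365 0.0138 0.0318 0.041 ]
plug_green [ 0.4874 -0.182   0.2641]
nest_green [0.5036 0.1991 0.0321 0.0419]
plug_blue [ 0.5031 -0.0194  0.1202]
nest_blue [0.6449 0.0821 0.0321 0.042 ]
side
nest_red [0.4362 0.0102 0.0296 0.0411]
plug_green [ 0.4856 -0.2055  0.249 ]
nest_green [0.5026 0.1947 0.0296 0.0412]
plug_blue [ 0.5038 -0.0054  0.1176]
nest_blue [0.6275 0.0867 0.0297 0.0572]
```

View pics/c1.png

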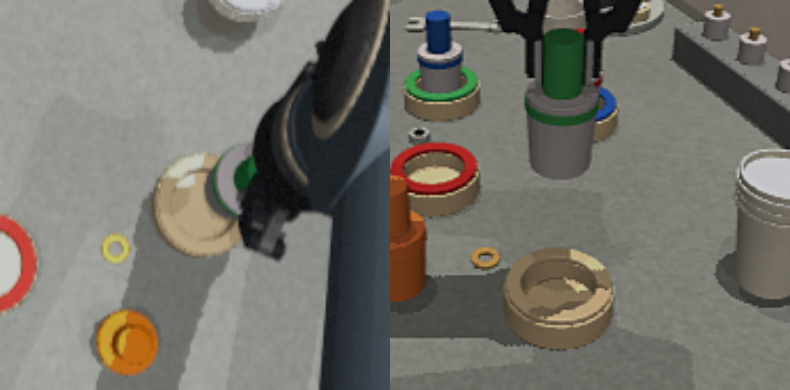

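The crops show the green plug held upright over the spare nest, roughly centred. Lowering it now.

Run:
```python
from act import *
lower(*N['spare']);release(*N['spare'])
pick(.6435,.0807)
snap(2)
from h import *
for n in('top','side'):print(n);measure(dict(np.load(n+'2.npz')))
a=cv2.imread('pics/top2.png')[100:300,190:470];b=cv2.imread('pics/side2.png')[100:330,220:500]
cv2.imwrite('pics/c2.png',np.hstack([cv2.resize(a,(400,300)),cv2.resize(b,(400,300))]))
```

```text
lowered contact=True t9.0 [ 0.4852 -0.2069  0.093 ] op0.360 F [-1.9  1.4  4.3]
released t10.4 [ 0.4852 -0.207   0.2389] op1.000 F [-0.5  0.7 -0.4]
above t11.7 [0.6434 0.0778 0.24  ] op1.001 F [-0.1 -1.6  0.3]
down contact=False t12.8 [0.6443 0.0807 0.0941] op0.999 F [ 0.4  0.2 -0.3]
gripped t13.3 [0.6437 0.0808 0.0935] op0.362 F [-1.9  0.3  4. ]
lifted t14.5 [0.6426 0.0806 0.2385] op0.362 F [-0.3 -0.3 -4.8]
top
nest_red [0.4346 0.0212 0.0318 0.048 ]
plug_green [ 0.4864 -0.2045  0.1195]
side
plug_red [0.6436 0.0761 0.2487]
nest_red [0.4363 0.0102 0.0297 0.0408]
plug_green [ 0.4859 -0.2077  0.118 ]
nest_green [0.5021 0.1942 0.0296 0.0408]
plug_blue [0.5035 0.1987 0.1176]
nest_blue [0.6423 0.0777 0.0295 0.0411]
```

View pics/c2.png

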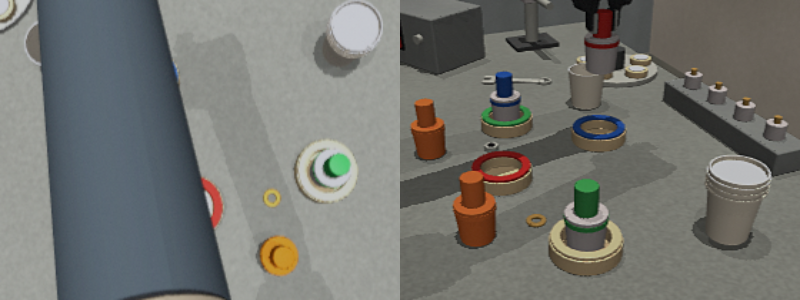

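Green is seated upright in the spare nest (top at 0.1195, expected 0.120), and red is held upright. Next: red to red, blue to blue, green to green.

Run:
```python
from act import *
carry(*N['red']);lower(*N['red']);release(*N['red'])
pick(.5033,.1993)
carry(*N['blue']);lower(*N['blue']);
snap(3)
from h import *
for n in('top','side'):print(n);measure(dict(np.load(n+'3.npz')))
a=cv2.imread('pics/top3.png')[100:300,190:470];b=cv2.imread('pics/side3.png')[100:330,220:500]
cv2.imwrite('pics/c3.png',np.hstack([cv2.resize(a,(400,300)),cv2.resize(b,(400,300))]))
```

```text
over t15.4 [0.4375 0.013  0.2406] op0.359 F [ 0.4  0.3 -3.2]
lowered contact=True t17.0 [0.4364 0.0126 0.0928] op0.357 F [ 1.6 -0.1 -2.2]
released t18.4 [0.4357 0.0126 0.239 ] op1.005 F [-0.8  0.3 -0.2]
above t19.2 [0.503  0.1971 0.2392] op0.999 F [ 0.1  0.7 -0.1]
down contact=False t20.4 [0.504  0.1994 0.0939] op1.003 F [ 0.3  0.5 -1.3]
gripped t20.9 [0.5037 0.1995 0.0935] op0.360 F [-0.7  0.   3.8]
lifted t22.0 [0.5025 0.1988 0.2387] op0.358 F [-0.4 -0.5 -5.4]
over t22.8 [0.6434 0.0802 0.2387] op0.358 F [ 0.3  0.6 -4.8]
lowered contact=True t24.3 [0.6435 0.0804 0.0935] op0.356 F [0.2 0.5 4.4]
top
plug_green [ 0.4809 -0.0725  0.1198]
nest_green [0.5028 0.1984 0.0319 0.04  ]
side
plug_red [0.4354 0.0111 0.1174]
nest_red [0.4367 0.0114 0.0298 0.0415]
plug_green [ 0.486  -0.2069  0.1179]
nest_green [0.502  0.1938 0.0294 0.041 ]
plug_blue [0.6444 0.0778 0.1156]
nest_blue [0.6426 0.0783 0.0296 0.0416]
```

View pics/c3.png

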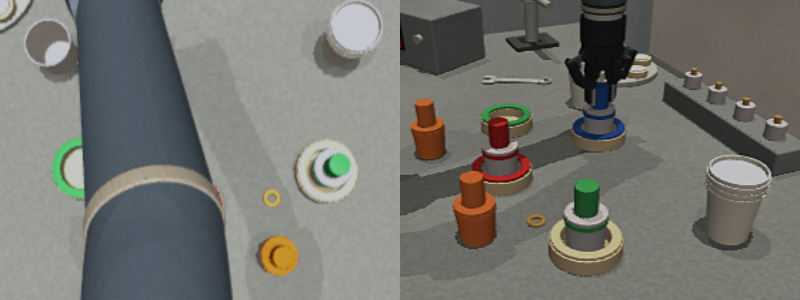

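Red is seated in the red nest and blue is down in the blue nest. Finishing with green.

Run:
```python
from act import *
release(*N['blue'])
pick(.4862,-.2065)
g=(.503,.1975)
carry(*g);lower(*g);release(*g)
j=list(robot.sense()['joint_pos']);j[0]=-1.2
robot.move_joints(j);robot.sleep(.5);st('away')
snap(4)
from h import *
for n in('top','side'):
    f=dict(np.load(n+'4.npz'));print(n);measure(f)
    if n=='top':
        p=cloud(f)
        for nm,(u,v) in dict(stack=(437,120),cup=(224,130)).items():
            s=p[v-35:v+35,u-35:u+35].reshape(-1,3);s=s[(s[:,2]>.05)&(s[:,2]<.3)];s=s[s[:,2]>np.nanmax(s[:,2])-.01];print(nm,s.min(0).round(3),s.max(0).round(3))
a=cv2.imread('pics/top4.png')[100:300,190:470];b=cv2.imread('pics/side4.png')[100:330,220:500]
cv2.imwrite('pics/c4.png',np.hstack([cv2.resize(a,(400,300)),cv2.resize(b,(400,300))]))
```

```text
released t25.9 [0.6426 0.0803 0.2386] op0.998 F [-0.7 -0.1 -0.3]
above t27.1 [ 0.4875 -0.2048  0.2399] op1.000 F [0.1 0.2 1.1]
down contact=False t28.2 [ 0.4869 -0.2067  0.0937] op0.999 F [-1.  -0.4 -0.9]
gripped t28.8 [ 0.4863 -0.2065  0.0935] op0.355 F [-1.8  0.6  5.2]
lifted t29.9 [ 0.4854 -0.2062  0.2388] op0.366 F [ 0.  -0.7 -3.8]
over t31.4 [0.5038 0.1953 0.2399] op0.357 F [ 0.6 -0.4 -3.4]
lowered contact=True t32.9 [0.5029 0.1974 0.0929] op0.359 F [1.2 0.2 0.9]
released t34.4 [0.5022 0.1971 0.2388] op0.999 F [-0.2 -0.2 -0.2]
away t36.7 [0.1299 0.5236 0.2388] op0.998 F [-0.3  0.3 -0.4]
top
plug_red [0.4365 0.0137 0.1198]
nest_red [0.4364 0.0137 0.0321 0.0409]
plug_green [0.5018 0.1971 0.1199]
nest_green [0.5036 0.1987 0.0319 0.0417]
plug_blue [0.643  0.0825 0.1198]
nest_blue [0.645  0.0822 0.032  0.042 ]
stack [ 0.648 -0.282  0.112] [ 0.726 -0.203  0.122]
cup [0.652 0.201 0.08 ] [0.727 0.277 0.09 ]
side
plug_red [0.4369 0.0115 0.1176]
nest_red [0.4366 0.0116 0.0298 0.0414]
plug_green [0.5023 0.1954 0.1173]
nest_green [0.5021 0.1943 0.0296 0.0414]
plug_blue [0.6447 0.08   0.1177]
nest_blue [0.6427 0.0787 0.0296 0.0416]
```

View pics/c4.png

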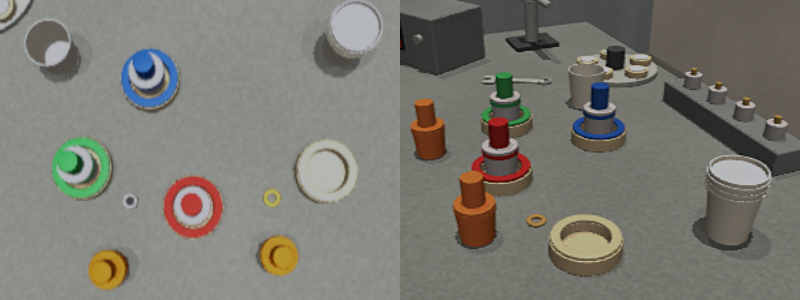

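Each plug stands upright in the nest of its own colour, the spare nest is empty and the cups have not moved. Handing in.

```bash
python3 -c "
from plant import robot
robot.close_job();print(robot.sense()['t'])"
```

```text
the job is handed in; nothing more can be done
the job is handed in; nothing more can be done
```

The three plugs now stand upright in the nests of their own colours, and the job is handed in. I parked green in the spare nest, then moved red to red, blue to blue, and green from the spare to green. This took about 37 s of the 109 s allowed.

- **Plugs:** in the last pictures each plug's axis is within about 3 mm of its nest's, and its top is at about 0.120 m in the top camera, which means fully down.
- **Spare nest and cups:** the spare nest is empty. The cup stack and the single cup measure the same as at the start, to about 1 mm.
- **Robot:** the gripper is open and the arm is clear of everything.
- **Disagreement:** the side camera reads heights about 2.5 mm lower than the top camera, and y up to about 4 mm lower. I put this down to calibration error and steered on the average of the two. No check failed.

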